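Set out the portion lesson by pushing plate and tub onto their marks

TASK

Set out the meal lesson on the printed mat: push the green plate along the desk onto the large green circle, and push the yoghurt tub along the desk onto the small blue circle, so that each stands wholly inside its circle. Only push them with the fingers, sliding on the desk all the way; do not lift, carry or tip them, and leave everything else where it stands.

Things in the scene. Friction and masses are not known exactly. Their poses are not given: they have to be found in the camera images.
- plate: loose lime-green divided portion plate, round, straight low wall: 200 mm across at its rim, 186 mm at its foot, 22 mm tall, wall 4 mm, floor 4 mm, three low dividers (to 17 mm height); about 0.25 kg. Origin: centre of its underside; z up. Its yaw does not matter.
- tub: loose closed white yoghurt tub with a pale blue band and a dark blue lid, round: 88 mm across at the foot, 96 mm at the lid, 61 mm tall; about 0.35 kg. Origin: centre of its underside; z up. Its yaw does not matter.
- plate_mark (a point): centre of the large light-green printed circle with dark green edge, 236 mm across, on the flat off-white lesson mat (300 x 440 mm, fixed to the desk, under 1 mm thick, no step to catch on). It lies at desk height. The mat's place and yaw vary.
- tub_mark (a point): centre of the small pale-blue printed circle with blue edge, 132 mm across, on the same mat, 202 mm from the centre of the large circle. At desk height.
- drink: bystander: purple drink bottle, 60 mm across, 165 mm tall. Origin: centre of its underside.
- sanitiser: bystander: clear sanitiser bottle with green cap, 48 mm across, 120 mm tall. Origin: centre of its underside.
- meter: bystander: black glucose meter lying flat, 95 x 55 x 18 mm, long side along its x. Origin: centre of its underside.
- vial: bystander: grey test-strip vial with black cap, 30 mm across, 52 mm tall. Origin: centre of its underside.
- apple: bystander: red model apple, 72 mm across, 72 mm tall with its stem. Origin: centre of its underside.
- carton: bystander: small milk carton, 55 x 55 mm, 126 mm tall with its gable. Origin: centre of its underside.
- lancer: bystander: blue pen-shaped lancing device lying along its x, 16 mm thick, 100 mm long. Origin: under its middle, at desk height.
Not all that is in view belongs to the job. What is shaped like the plate but red is not meant. Leave any pink look-alike of the tub alone.

How it is judged:
At the end, for the whole second after the job is handed in: Plate and tub each lie flat and still on the desk with their centres within 18 mm of the centres of their circles (so their rims are inside the print), and none of the seven bystanders has moved more than 25 mm (horizontal distance between plate and plate_mark below 0.018 m and height (world z) of each of plate, tub below 0.006 m and angle between each of plate, tub's own z axis and vertical below 0.06 rad and linear speed of each of plate, tub below 0.01 m/s and horizontal distance between tub and tub_mark below 0.018 m and distance of each of drink, sanitiser, meter, vial, apple, carton, lancer from where it was at the start of the episode below 0.025 m); the robot touches nothing.
It fails at once if the plate is lifted off the desk (over 10 mm) or tipped (over 0.25 rad) (height (world z) of plate above 0.01 m or angle between plate's own z axis and vertical above 0.25 rad).
It fails at once if the tub is lifted off the desk (over 10 mm) or tipped (over 0.25 rad) (height (world z) of tub above 0.01 m or angle between tub's own z axis and vertical above 0.25 rad).
It fails at once if a bystander on the desk is moved by more than 25 mm (distance of any of drink, sanitiser, meter, vial, apple, carton, lancer from where it was at the start of the episode above 0.025 m).
It also fails if it takes over 51 s, if anything falls off the work surface, if the arm or the gripper's body presses on something with over 40 N, if the wrist force passes 120 N, or if a joint passes its speed limit or range.

ROBOT

A 6-joint arm with a two-finger parallel gripper is mounted at the origin on the work surface. World frame = base frame: x ahead of the robot, y to its left, z up, the work surface at z = 0. Lengths are in m, angles in rad, forces in N, time in s.
With the tool pointing down it reaches from about 0.35 to 0.775 m from the base axis. Payload 5.5 kg.
Tool frame: the origin (TCP) lies between the finger pads; the fingertips stand 8 mm ahead of it and the grasp point (between the pads) lies 11 mm behind it; z points along the fingers, y is the line along which they close (so a half turn about z gives the same grasp; the last joint's range is limited). The gripper opens to 85 mm and grips with 20 to 120 N. Pads are 22 mm wide; open, the fingers measure 114 mm over their backs; the gripper's body (76 mm by 85 mm) begins 54 mm behind the grasp point. The pads swing forward as they close: fully open they stand 13 mm farther back than shut.
Start: joints at [1.045, 0.313, 0.046, 1.304, 0, 1.431], TCP at [0.216, 0.533, 0.239] pointing down, gripper open.
Joint ranges: [-2.76, 2.76], [-0.86, 1.69], [-1.03, 1.26], [-2.2, 2.34], [-1.47, 1.5], [-3.14, 3.14]. Speed limits (rad/s): [2.57, 2.57, 3.14, 3.14, 3.14, 3.14].

INTERFACE

Orientations are given as a unit quaternion [w, x, y, z].
In Python, from workcell import status, vision, job gives the robot as it stands. The module is installed in compiled form; this text tells all that it offers.
- The arm moves only by the tool apply_moves, never from a script. Its argument "moves" is one flat list of numbers, 6 for each row, row after row: the shift along the world's x, y, z in units of 25 mm (1.0 is 25 mm), then the turn, a rotation vector about the world's x, y, z in rad. In form: [x, y, z, rx, ry, rz, x, y, z, rx, ry, rz, ...]. A call has 1 to 20 rows; each row is the pose to reach, as a shift and turn from the pose commanded when the call began; what a row does not reach only later rows make up. A row lasts 1/12 s, in which the tool goes at most 41.7 mm and 7.16 degrees, less where a joint would pass 70% of its speed; a pose out of reach is approached as far as the arm can. A call with a gripper value outside its range is refused whole. "claw" is the opening in per cent of the stroke, from 0 (shut) to 100 (fully open), set as the call begins (left out, the last holds). The fingers move at their own pace and stop on an object; "newtons" is the grip in N (left out, the last holds). Time passes only in rows, so rows that repeat a pose let the fingers close. It gives the time, the measured TCP pose, the force, the opening and the grip force at its end, in the units of the state.
- status.get_state(): the state, without advancing time (a new reading comes with each control period).
- vision.read_camera(name): name is "scene" or "top" or "wrist"; returns a dict with "image" (420x560x3 uint8, blue, green, red), "camera_matrix" (3x3 intrinsics, pixels), "camera_from_world" (4x4, takes a point from world to camera coordinates). Camera axes: x right, y down, z forward; pixel columns grow to the right and rows downward; lengths in m; the calibration is good to about 2 mm. A picture is of the moment at which its call begins. There is no depth.
- job.hand_in(): hands the job in; it is judged then, once.
The state is a dict: "clock": time; "joint_pos": joint angles; "qvel": joint speeds; "tau": joint torques, N m; "tcp_pos": TCP position; "orientation": TCP orientation; "wrist_force": force on the tool from outside, world axes, zero at the start; "ft_torque": the same for the moment, N m; "finger_gap": finger opening in m; "grip_force": force on a finger pad.
Only numpy, scipy, OpenCV 4.12 (cv2) and the standard library are available. Lean on these libraries where they do the work, as an engineer would, in place of code of your own. Each camera call takes 0.05 s, during which the arm holds its last target. There are 200 camera calls.

## Working session

There is one attempt and no reset: what is moved stays moved. The work goes in short steps, Python scripts to look and compute and a tool call to move; the robot and the scene stay as the last step left them, time stands still between calls to the robot, and variables do not carry over. Pictures are saved under pics/ and viewed, at most 10 in all, crops included, and the job is handed in when it is done.

Besides the shell and the picture viewer there is one more tool, called after "Emit:" in YAML: its name, and indented under it one key for each argument. apply_moves: Moves the arm, as the interface text tells. Its arguments: {"type":"object","properties":{"moves":{"type":"array","items":{"type":"number"}},"claw":{"type":"number"},"newtons":{"type":"number"}},"required":["moves"]}

```bash
mkdir -p pics; cat > h.py <<'E'
import numpy as np, cv2
from workcell import status, vision, job
def cam(n):
    r=vision.read_camera(n); return r["image"],np.array(r["camera_matrix"]),np.array(r["camera_from_world"])
def toworld(uv,K,T,z):
    uv=np.atleast_2d(np.array(uv,float)); d=np.c_[uv,np.ones(len(uv))]@np.linalg.inv(K).T@T[:3,:3]
    c=-T[:3,:3].T@T[:3,3]; return c+d*((z-c[2])/d[:,2])[:,None]
def topix(p,K,T):
    p=np.atleast_2d(p); q=(p@T[:3,:3].T+T[:3,3])@K.T; return q[:,:2]/q[:,2:]
E
python3 - <<'E'
from h import *
for n in("top","scene"):
    i,K,T=cam(n); cv2.imwrite(f"pics/{n}0.png",i); print(n,K.round(1).tolist(),(-T[:3,:3].T@T[:3,3]).round(3),T[:3,:3].round(2).tolist())
s=status.get_state();print(s["clock"],s["tcp_pos"],s["orientation"],s["finger_gap"])
E
```

```text
top [[402.8, 0.0, 281.1], [0.0, 402.8, 207.5], [0.0, 0.0, 1.0]] [ 0.363 -0.075  1.082] [[-0.01, -1.0, 0.02], [-0.99, 0.0, -0.15], [0.15, -0.02, -0.99]]
scene [[543.8, 0.0, 281.4], [0.0, 543.8, 204.9], [0.0, 0.0, 1.0]] [ 1.165 -0.156  1.122] [[0.07, 1.0, 0.01], [0.86, -0.05, -0.51], [-0.51, 0.04, -0.86]]
0.1 [0.21615828 0.53233043 0.23847306] [-2.63421206e-04  1.91704859e-01  9.81452252e-01 -8.09514761e-04] 0.08524451253905416
```

View pics/top0.png

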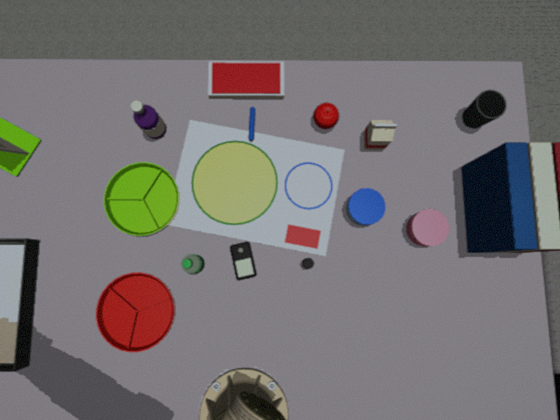

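View pics/scene0.png

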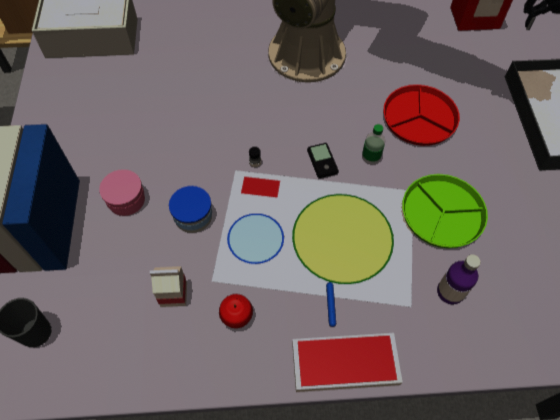

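Top view: the plate candidates are lime (142,199), red (136,312) and a green box (15,145). The tub candidates are the blue lid (366,207) and the pink one (428,228). I choose lime and blue-lid. The large circle is at (235,182) and the small circle at (309,186). Next I measure these and check them in a crop.

```bash
cat >> h.py <<'E'
def blob(m,near):
    # ellipse of the convex hull of the component nearest a pixel
    m=cv2.morphologyEx(m.astype(np.uint8),cv2.MORPH_CLOSE,np.ones((5,5)))
    n,l,s,c=cv2.connectedComponentsWithStats(m); ok=[k for k in range(1,n) if s[k,4]>60]
    k=min(ok,key=lambda k:np.hypot(*(c[k]-near)))
    cs,_=cv2.findContours((l==k).astype(np.uint8),cv2.RETR_EXTERNAL,cv2.CHAIN_APPROX_NONE)
    return cv2.convexHull(max(cs,key=len))[:,0].astype(float)
def circ(hull,K,T,z):
    p=toworld(hull,K,T,z)[:,:2]; A=np.c_[2*p,np.ones(len(p))]
    x=np.linalg.lstsq(A,(p**2).sum(1),rcond=None)[0]; return np.r_[x[:2],np.sqrt(x[2]+x[:2]@x[:2])]
def masks(i):
    h,s,v=[a.astype(int) for a in cv2.split(cv2.cvtColor(i,cv2.COLOR_BGR2HSV))]
    return dict(plate=(h>38)&(h<60)&(s>200)&(v>90),tub=(h>105)&(h<125)&(s>200)&(v>110))
def plate_tub(n,near):
    i,K,T=cam(n); m=masks(i); o={}
    for k,z in(("plate",.022),("tub",.061)):
        o[k]=circ(blob(m[k],topix([*near[k],z],K,T)[0]),K,T,z)
    return o
E
python3 - <<'E'
from h import *
for n,px in(("top",dict(P=(235,182),t=(309,186),plate=(142,199),tub=(366,207))),("scene",dict(P=(342,238),t=(256,238),plate=(444,211),tub=(190,205)))):
    i,K,T=cam(n); hsv=cv2.cvtColor(i,cv2.COLOR_BGR2HSV); print(n,{k:hsv[v[1]+4,v[0]-6].tolist() for k,v in px.items()})
    h,s,v=[a.astype(int) for a in cv2.split(hsv)]
    m=masks(i)
    for k,z in(("plate",.022),("tub",.061)): print(k,circ(blob(m[k],px[k]),K,T,z).round(4))
    big=(h>20)&(h<75)&(s>60)
    print("P",circ(blob(big,px["P"]),K,T,0).round(4))
    sm=(h>88)&(h<125)&(s>(90 if n=="top" else 50)); print("t",circ(blob(sm,px["t"]),K,T,0).round(4))
    if n=="top":
        by=dict(drink=(157,132),san=(193,264),meter=(243,261),vial=(308,264),apple=(326,117),carton=(380,140),lan=(252,124),lanend=(251,141),red=(136,312),pink=(428,230))
        for k,u in by.items(): print(k,toworld(u,K,T,.02)[0].round(3))
        cv2.imwrite("pics/crop.png",cv2.resize(i[90:290,90:470],None,fx=2,fy=2,interpolation=2))
E
```

```text
top {'P': [33, 91, 169], 't': [101, 17, 170], 'plate': [43, 210, 169], 'tub': [110, 187, 173]}
plate [0.5482 0.2769 0.0958]
tub [ 0.7404 -0.0146  0.0367]
P [0.5969 0.0322 0.1171]
t [ 0.5871 -0.1703  0.0655]
drink [0.731 0.242 0.02 ]
san [0.374 0.135 0.02 ]
meter [0.381 0.005 0.02 ]
vial [ 0.373 -0.165  0.02 ]
apple [ 0.775 -0.221  0.02 ]
carton [ 0.709 -0.368  0.02 ]
lan [ 0.755 -0.017  0.02 ]
lanend [ 0.706 -0.014  0.02 ]
red [0.254 0.276 0.02 ]
pink [ 0.461 -0.486  0.02 ]
scene {'P': [31, 137, 164], 't': [96, 51, 171], 'plate': [45, 232, 163], 'tub': [111, 226, 139]}
plate [0.5489 0.2733 0.0978]
tub [ 0.5201 -0.3169  0.0459]
P [0.5948 0.0299 0.1171]
t [ 0.5844 -0.1723  0.0667]
```

View pics/crop.png

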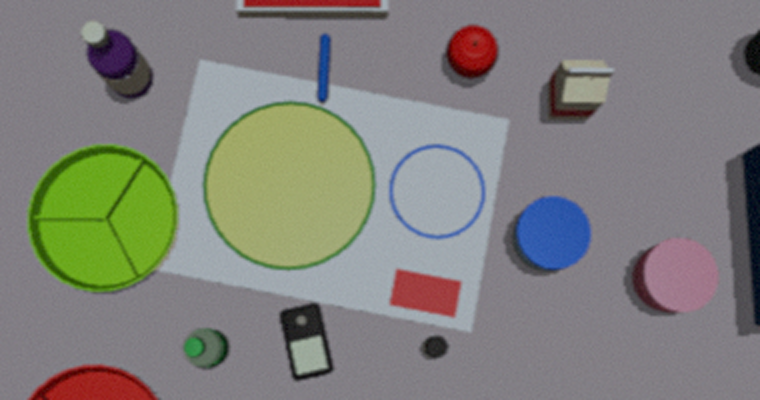

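The crop confirms the lime divided plate and the blue-lidded tub. Plate ≈(0.548,0.275), mark (0.596,0.031); tub ≈(0.520,-0.317), mark (0.586,-0.171). Radii and the 202 mm spacing agree with the given sizes. I'll go behind the plate with open fingers, closing line across the push direction.

Emit:
apply_moves:
  moves: [6,-2.6,-2,0,0,-0.5,12.3,-5.2,-4,0,0,-0.99,12.3,-5.2,-4,0,0,-0.99,12.3,-5.2,-4,0,0,-0.99,12.3,-5.2,-4,0,0,-0.99,12.3,-5.2,-4,0,0,-0.99,12.3,-5.2,-4,0,0,-0.99,12.3,-5.2,-4,0,0,-0.99,12.3,-5.2,-4,0,0,-0.99,12.3,-5.2,-4,0,0,-0.99,12.3,-5.2,-4,0,0,-0.99,12.3,-5.2,-4,0,0,-0.99,12.3,-5.2,-6,0,0,-0.99,12.3,-5.2,-8,0,0,-0.99,12.3,-5.2,-8.6,0,0,-0.99,12.3,-5.2,-8.9,0,0,-0.99,12.3,-5.2,-8.9,0,0,-0.99,12.3,-5.2,-8.9,0,0,-0.99]
  claw: 100

```text
clock: 1.7
tcp_pos: [0.5236, 0.404, 0.0185]
orientation: [0.0, 0.634, 0.773, 0.001]
wrist_force: [0.1, 0.2, 0.4]
finger_gap: 0.0856
grip_force: 0.0
```

```bash
python3 - <<'E'
from h import *
i,K,T=cam("scene"); cv2.imwrite("pics/s1.png",i)
s=status.get_state();print({k:np.round(s[k],3).tolist() for k in("clock","tcp_pos","orientation","wrist_force","finger_gap","joint_pos")})
E
```

```text
{'clock': 1.75, 'tcp_pos': [0.525, 0.404, 0.02], 'orientation': [0.001, 0.634, 0.773, 0.002], 'wrist_force': [0.642, 0.019, 0.123], 'finger_gap': 0.085, 'joint_pos': [0.535, 0.611, -0.045, 0.911, 0.0, 1.91]}
```

View pics/s1.png

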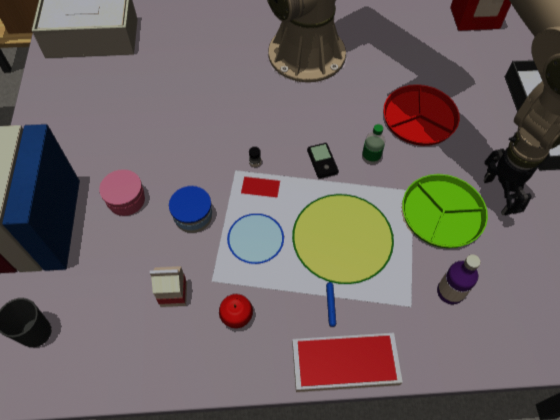

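The fingers stand just behind the plate, at pixel (512,190). I'll lower slowly and watch the force.

Emit:
apply_moves:
  moves: [0,0,-0.15,0,0,0,0,0,-0.3,0,0,0,0,0,-0.3,0,0,0,0,0,-0.3,0,0,0]

```text
clock: 2.08
tcp_pos: [0.5242, 0.4028, 0.0099]
orientation: [0.0, 0.635, 0.773, 0.0]
wrist_force: [-0.1, 0.3, -0.1]
finger_gap: 0.0858
grip_force: 0.0
```

```bash
python3 - <<'E'
from h import *
i,K,T=cam("wrist"); cv2.imwrite("pics/w1.png",i)
s=status.get_state();print({k:np.round(s[k],3).tolist() for k in("clock","tcp_pos","wrist_force")})
E
```

```text
{'clock': 2.133, 'tcp_pos': [0.524, 0.403, 0.01], 'wrist_force': [0.161, 0.351, -0.452]}
```

View pics/w1.png

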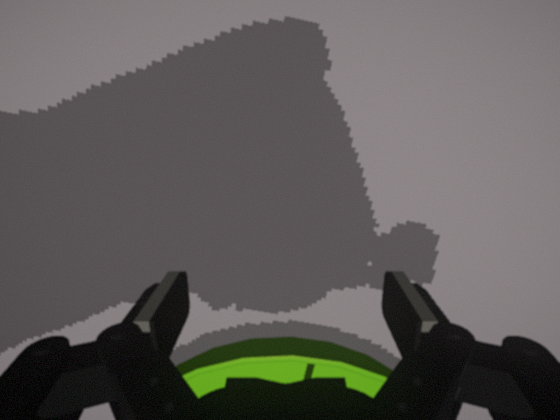

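The plate wall lies between the two pads and nothing touches yet. I'll push most of the way, easing in and out.

Emit:
apply_moves:
  moves: [0.08,-0.39,-0.1,0,0,0,0.15,-0.78,-0.1,0,0,0,0.23,-1.18,-0.1,0,0,0,0.33,-1.67,-0.1,0,0,0,0.42,-2.16,-0.1,0,0,0,0.52,-2.65,-0.1,0,0,0,0.64,-3.24,-0.1,0,0,0,0.75,-3.83,-0.1,0,0,0,0.87,-4.41,-0.1,0,0,0,0.98,-5.0,-0.1,0,0,0,1.1,-5.59,-0.1,0,0,0,1.22,-6.18,-0.1,0,0,0,1.33,-6.77,-0.1,0,0,0,1.45,-7.36,-0.1,0,0,0,1.54,-7.85,-0.1,0,0,0,1.62,-8.24,-0.1,0,0,0,1.7,-8.63,-0.1,0,0,0,1.76,-8.93,-0.1,0,0,0,1.79,-9.12,-0.1,0,0,0,1.81,-9.2,-0.1,0,0,0]

```text
clock: 3.8
tcp_pos: [0.5693, 0.1721, 0.0068]
orientation: [-0.0, 0.635, 0.772, 0.0]
wrist_force: [-1.2, 0.9, -0.3]
finger_gap: 0.0854
grip_force: 0.5
```

```bash
sed -i 's/(s>200)&(v>110)/(s>150)\&(v>100)/' h.py; python3 - <<'E'
from h import *
i,K,T=cam("top"); cv2.imwrite("pics/t2.png",i)
print(plate_tub("top",dict(plate=(.59,.07),tub=(.52,-.317))))
print(plate_tub("scene",dict(plate=(.59,.07),tub=(.52,-.317))))
s=status.get_state();print({k:np.round(s[k],3).tolist() for k in("clock","tcp_pos","wrist_force")})
E
```

```text
{'plate': array([0.58682277, 0.07347316, 0.09607258]), 'tub': array([ 0.51947048, -0.31341848,  0.04680023])}
{'plate': array([0.58763162, 0.06979773, 0.09803018]), 'tub': array([ 0.52004072, -0.31718051,  0.04694188])}
{'clock': 3.95, 'tcp_pos': [0.569, 0.173, 0.007], 'wrist_force': [-0.385, -0.349, 0.526]}
```

View pics/t2.png

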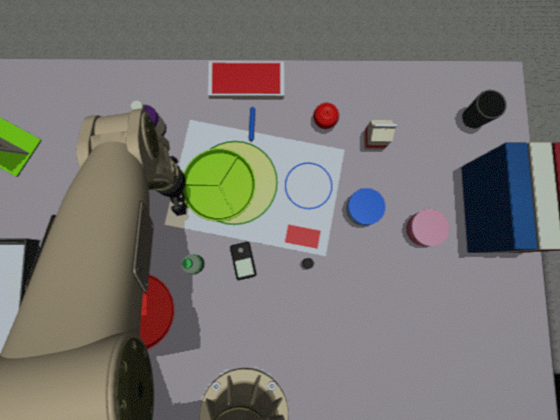

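The plate is at (0.587,0.0715), 41 mm short. I'll finish the push, then back off and rise.

Emit:
apply_moves:
  moves: [0.07,-0.32,0,0,0,0,0.16,-0.72,0,0,0,0,0.24,-1.1,0,0,0,0,0.3,-1.38,0,0,0,0,0.34,-1.54,0,0,0,0,0.36,-1.62,0,0,0,0,0.36,-1.62,0,0,0,0,0.3,-1.3,0,0,0,0,0.15,-0.6,0,0,0,0,0.05,0,0,0,0,0,0.05,0,1.5,0,0,0,0.05,0,3,0,0,0,0,0,4.5,0,0,0,0,0,6,0,0,0,0,0,6,0,0,0]

```text
clock: 5.2
tcp_pos: [0.5731, 0.1745, 0.1653]
orientation: [0.004, 0.634, 0.773, 0.005]
wrist_force: [1.2, -0.0, 0.7]
finger_gap: 0.0854
grip_force: 0.0
```

```bash
python3 - <<'E'
from h import *
for n in("top","scene"): print(plate_tub(n,dict(plate=(.59,.03),tub=(.52,-.317))))
i,K,T=cam("scene"); h,s,v=cv2.split(cv2.cvtColor(i,cv2.COLOR_BGR2HSV))
print("pink",circ(blob((h>160)&(h<178)&(s>70),(122,187)),K,T,.061))
s=status.get_state();print({k:np.round(s[k],3).tolist() for k in("clock","tcp_pos","orientation","wrist_force","joint_pos")})
E
```

```text
{'plate': array([0.59581715, 0.03261854, 0.09585207]), 'tub': array([ 0.51963414, -0.3134985 ,  0.04677194])}
{'plate': array([0.5952351 , 0.03005907, 0.09905507]), 'tub': array([ 0.52007733, -0.31717324,  0.04696064])}
pink [ 0.48001657 -0.47128047  0.05775089]
{'clock': 5.35, 'tcp_pos': [0.569, 0.173, 0.157], 'orientation': [0.0, 0.635, 0.773, 0.0], 'wrist_force': [0.305, 0.051, -0.969], 'joint_pos': [0.161, 0.385, -0.054, 1.13, -0.0, 1.536]}
```

The plate sits within about 2 mm of its mark. Now over to the gap behind the tub (pink centre is about 160 mm behind it), with fingers at 60 %.

Emit:
apply_moves:
  moves: [-0.3,-1.2,0,0,0,-0.1,-0.6,-2.6,0,0,0,-0.2,-0.8,-4.2,0,0,0,-0.3,-1,-5.8,0,0,0,-0.4,-1.2,-7.4,0,0,0,-0.5,-1.4,-9,0,0,0,-0.6,-1.6,-10.6,0,0,0,-0.625,-1.8,-12.2,0,0,0,-0.625,-2.0,-13.8,0,0,0,-0.625,-2.2,-15.4,0,0,0,-0.625,-2.4,-17,0,0,0,-0.625,-2.7,-18.6,0,0,0,-0.625,-3,-20.2,0,0,0,-0.625,-3.2,-21.5,0,0,0,-0.625,-3.3,-22.2,0,0,0,-0.625,-3.3,-22.4,0,0,0,-0.625,-3.3,-22.4,0,0,0,-0.625,-3.3,-22.4,0,0,0,-0.625,-3.3,-22.4,0,0,0,-0.625]
  claw: 60

```text
clock: 6.93
tcp_pos: [0.4866, -0.3853, 0.156]
orientation: [-0.001, 0.841, 0.541, -0.0]
wrist_force: [0.3, -0.4, 0.7]
finger_gap: 0.0515
grip_force: 0.0
```

Emit:
apply_moves:
  moves: [0,0,-0.6,0.09,-0.042,0,0,0,-1.6,0.18,-0.083,0,0,0,-2.6,0.18,-0.083,0,0,0,-3,0.18,-0.083,0,0,0,-3,0.18,-0.083,0]

```text
clock: 7.35
tcp_pos: [0.4855, -0.3843, 0.0789]
orientation: [-0.056, 0.837, 0.538, 0.083]
wrist_force: [-0.5, 0.1, -0.9]
finger_gap: 0.0513
grip_force: 0.0
```

```bash
python3 - <<'E'
from h import *
i,K,T=cam("scene"); cv2.imwrite("pics/s3.png",cv2.resize(i[80:330,40:390],None,fx=2,fy=2))
s=status.get_state();print({k:np.round(s[k],3).tolist() for k in("clock","tcp_pos","orientation","wrist_force","joint_pos","finger_gap")})
E
```

```text
{'clock': 7.4, 'tcp_pos': [0.486, -0.385, 0.081], 'orientation': [-0.055, 0.837, 0.538, 0.083], 'wrist_force': [0.852, -0.463, 0.142], 'joint_pos': [-0.883, 0.544, -0.014, 1.104, 0.178, 1.108], 'finger_gap': 0.051}
```

View pics/s3.png

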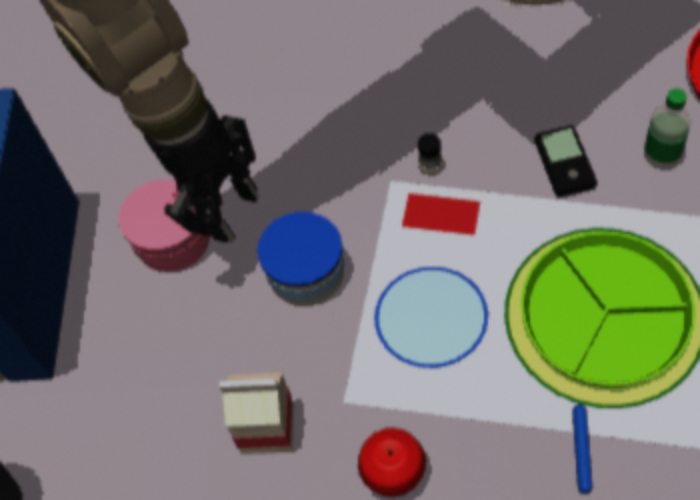

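The fingers hang between the pink tub and the target tub with clearance on both sides. I'll descend with a slight forward shift and push most of the way.

Emit:
apply_moves:
  moves: [0.04,0.09,-0.9,0,0,0,0.08,0.18,-1.8,0,0,0,0.08,0.18,-2.6,0,0,0,0.08,0.18,-2.6,0,0,0,0.16,0.36,-2.6,0,0,0,0.29,0.63,-2.6,0,0,0,0.46,1.0,-2.6,0,0,0,0.64,1.41,-2.6,0,0,0,0.85,1.86,-2.6,0,0,0,1.06,2.32,-2.6,0,0,0,1.27,2.77,-2.6,0,0,0,1.48,3.23,-2.6,0,0,0,1.69,3.68,-2.6,0,0,0,1.89,4.13,-2.6,0,0,0,2.08,4.54,-2.6,0,0,0,2.25,4.91,-2.6,0,0,0,2.37,5.18,-2.6,0,0,0,2.48,5.41,-2.6,0,0,0,2.54,5.54,-2.6,0,0,0,2.58,5.63,-2.6,0,0,0]

```text
clock: 9.07
tcp_pos: [0.5512, -0.246, 0.0167]
orientation: [-0.053, 0.837, 0.537, 0.083]
wrist_force: [-2.2, -4.2, 3.9]
finger_gap: 0.0513
grip_force: 2.7
```

```bash
python3 - <<'E'
from h import *
for n in("top","scene"): print(plate_tub(n,dict(plate=(.59,.03),tub=(.57,-.2))))
i,K,T=cam("scene"); cv2.imwrite("pics/s4.png",cv2.resize(i[80:330,40:390],None,fx=2,fy=2))
s=status.get_state();print({k:np.round(s[k],3).tolist() for k in("clock","tcp_pos","wrist_force")})
E
```

```text
{'plate': array([0.59570849, 0.03241724, 0.09577877]), 'tub': array([ 0.5694982 , -0.20066972,  0.04730795])}
{'plate': array([0.59520282, 0.03000006, 0.0990662 ]), 'tub': array([ 0.60217892, -0.17968709,  0.07165291])}
{'clock': 9.217, 'tcp_pos': [0.551, -0.246, 0.016], 'wrist_force': [0.729, -1.997, 1.416]}
```

View pics/s4.png

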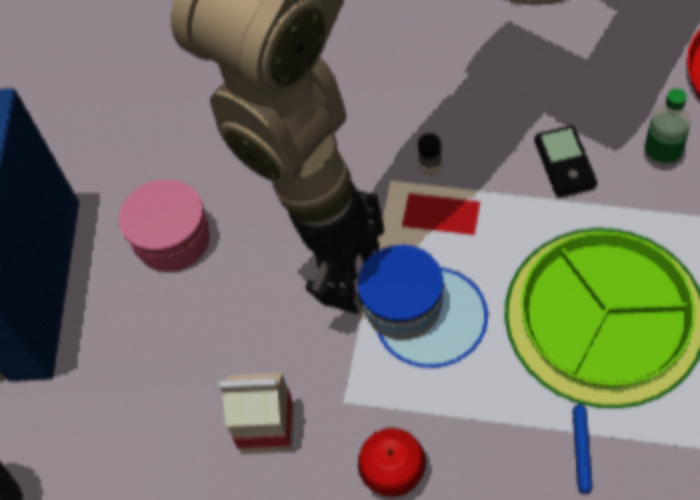

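The tub is at about (0.570,-0.202), upright, with 35 mm to go. I'll finish the push and back off.

Emit:
apply_moves:
  moves: [0.13,0.26,0,0,0,0,0.29,0.56,0,0,0,0,0.43,0.85,0,0,0,0,0.54,1.06,0,0,0,0,0.61,1.19,0,0,0,0,0.64,1.26,0,0,0,0,0.64,1.26,0,0,0,0,0.5,0.95,0,0,0,0,0.2,0.3,0,0,0,0,-0.3,-0.8,0,0,0,0,-0.6,-1.4,0.3,0,0,0,-0.6,-1.4,1.8,0,0,0,-0.6,-1.6,3.3,0,0,0,-0.6,-2.5,4.8,0,0,0,-0.6,-4,6,0,0,0,-0.6,-5,6,0,0,0,-0.6,-5,6,0,0,0]

```text
clock: 10.63
tcp_pos: [0.5368, -0.3788, 0.1697]
orientation: [-0.049, 0.839, 0.536, 0.084]
wrist_force: [-0.1, -0.5, -0.2]
finger_gap: 0.0511
grip_force: 0.0
```

```bash
python3 - <<'E'
from h import *
print(plate_tub("top",dict(plate=(.59,.03),tub=(.586,-.171))))
i,K,T=cam("scene"); m=masks(i); h=blob(m["tub"]&(cv2.cvtColor(i,cv2.COLOR_BGR2HSV)[...,1]>215),topix([.586,-.171,.061],K,T)[0]); print(circ(h,K,T,.061))
cv2.imwrite("pics/s5.png",cv2.resize(i[60:340,40:500],None,fx=1.7,fy=1.7))
s=status.get_state();print({k:np.round(s[k],3).tolist() for k in("clock","tcp_pos","wrist_force")})
E
```

```text
{'plate': array([0.59563293, 0.03253522, 0.09578748]), 'tub': array([ 0.58774432, -0.16906988,  0.04737264])}
[ 0.58909264 -0.17156153  0.0456231 ]
{'clock': 10.733, 'tcp_pos': [0.536, -0.373, 0.167], 'wrist_force': [-0.741, 0.772, -0.487]}
```

View pics/s5.png

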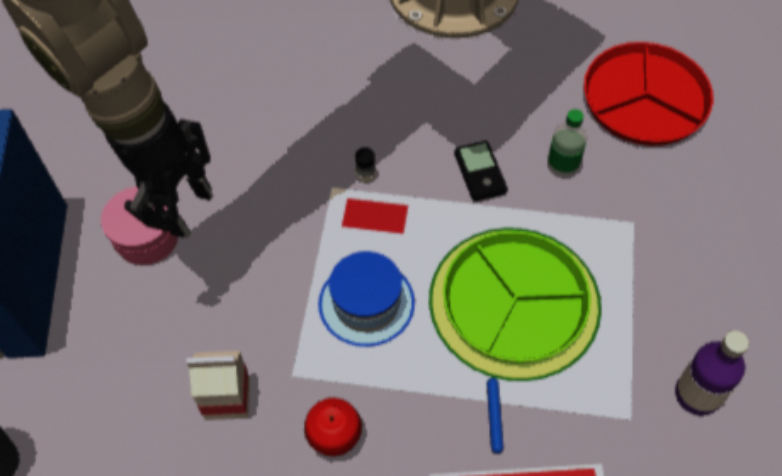

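Both stand inside their circles, the tub within about 3 mm and the plate within about 2 mm. The bystanders are undisturbed and the arm is clear at z 0.17.

```bash
python3 -c "
from workcell import job; print(job.hand_in())"
```

```text
the job is handed in; nothing more can be done
None
```

I pushed the plate and the tub onto their circles, about 2 mm and 3 mm off centre by the cameras. The last picture shows no bystander disturbed. I handed the job in at about 11 s of the 51 s limit; the hand-in returned no verdict.

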